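# Hang the sedimentation-tube carrier on its pin and start the timer

## Task

Hang the tube carrier on the headed pin under the hood of the stand: slide its open slot sideways over the pin, between the pin's two discs, then let it down so that the pin sits in the notch at the slot's blind end and the carrier hangs plumb and still by itself. Keep the tubes upright on the way. Only once it hangs and you have let go, press the timer's button fully down, leaving the other things on the bench where they are.

Things in the scene. Friction and masses are not known exactly. Their poses are not given: they have to be found in the camera images.
- carrier: Tube carrier, 0.2-0.34 kg, standing on the bench. Origin at its underside, z up. White tray x -42 to 48, y -32 to 32, 8 mm thick; three capped tubes on each side (cap tops z = 98) of a central upright aluminium plate in the x-z plane: 8 mm thick (y -4 to 4), x -20 to 28, up to z = 192, with a slot near its top and a grip tab. Centre of mass is below the notch: it hangs upright.
- tab (a point): Centre of the carrier's grey grip tab, (-42, 0, 140) mm in the carrier's frame. The tab sticks out of the plate's -x edge: x -64 to -20, z 124 to 156, 12 mm thick in y. Pinch it across y; the tool may lean in the carrier's x-z plane.
- slot_mouth (a point): Middle of the slot's open mouth, (24, 0, 158) mm in the carrier's frame. The slot opens at the plate's +x edge and runs level in -x: z 151 to 165, lower jaw from x = 28, upper lip from x = 24, to the blind end at x = -6.
- notch (a point): Where the pin's centre lies when the carrier is fully hung: (0, 0, 169) mm in the carrier's frame. At the slot's blind end (x -6 to 6) the notch rises from the slot to z = 173; the pin bears in its top. With the pin in the slot's mid-height the carrier is 11 mm higher than when hung.
- stand: Fixed stand. Origin on the bench below the pin's groove, z up; the hung carrier shares its axes. Base x -65 to 85, y -60 to 105, 10 mm thick. White post x -8 to 26, y 65 to 100. White hood over the pin. Open towards -x: the carrier comes from there and slides in +x.
- hood_edge (a point): Middle of the lower front edge of the stand's hood, (-28, 0, 265) mm in the stand's frame. Hood: x -28 to 26, y -50 to 105, z 265 to 290. An upright gripper holding the tab would hit it; fingers pointing forward (+x of the stand) and down, about 40 degrees from vertical, clear it.
- pin (a point): Centre of the pin's groove, 210 mm above the bench. Steel pin, level along the stand's y axis, 8 mm in diameter, from the post to its head. Two 22 mm discs on it (inner: y 8 to 12; head: y -13 to -8 mm) leave a 16 mm groove for the carrier's 8 mm plate.
- timer: Fixed grey timer box 80 x 100 x 45 mm, origin at the centre of its underside, with one white round push button on its top and a dark blank window beside it on the +x side.
- button_top (a point): Centre of the top of the timer's white button, 28 mm in diameter. Press straight down; it springs back.
- button (a joint): Travel of the timer button in m: 0 up, 0.006 fully down (about 5 N); counts as pressed beyond 0.004.
- tube_rack: Bystander: white tube rack with red-capped tubes, 90 x 200 mm, about 100 mm tall, origin at the centre of its underside.
- jar: Bystander: closed jar, 70 mm in diameter, 85 mm tall, origin at the centre of its underside.
- tip_box: Bystander: box of pipette tips with clear lid, 120 x 80 x 70 mm, origin at the centre of its underside.

How it is judged:
By the outcome, as a careful person would: the job done as asked, in the order asked, and still so for the second after the job is handed in, with the robot touching nothing.
It also fails if it takes over 58 s, if anything falls off the work surface, if the arm or the gripper's body presses on something with over 40 N, if the wrist force passes 120 N, or if a joint passes its speed limit or range.

## Robot

A 6-joint arm with a two-finger parallel gripper is mounted at the origin on the work surface. World frame = base frame: x ahead of the robot, y to its left, z up, the work surface at z = 0. Lengths are in m, angles in degrees, forces in N, time in s.
With the tool pointing down it reaches from about 0.15 to 0.775 m from the base axis. Payload 6.1 kg.
Tool frame: the origin (TCP) lies on the centre line of the jaws, within the pads' length; the fingertips stand 11 mm ahead of it and the grasp point (between the pads) lies 8 mm behind it; x points along the fingers, y is the direction in which the jaws open and shut, and the axes are right-handed (so a half turn about x gives the same grasp; the last joint's range is limited). The gripper opens to 85 mm and grips with 20 to 120 N. Pads are 22 mm wide; open, the fingers measure 114 mm over their backs; the gripper's body (76 mm by 85 mm) begins 54 mm behind the grasp point. The pads swing forward as they close: fully open they stand 13 mm farther back than shut.
Start: joints at [72.307, 7.208, -2.269, 80.523, 0, 90], TCP at [0.16, 0.5, 0.242] pointing down, gripper open.
Joint ranges: [-155.77, 155.77], [-54.66, 111.73], [-72.52, 77.12], [-102.08, 115.82], [-83.92, 84.16], [-180, 180]. Speed limits (degrees/s): [136.94, 136.94, 172.46, 180, 180, 180].

## Interface

Orientations are given as a 3x3 rotation matrix whose columns are the frame's x, y, z axes.
In Python, from workcell import r gives the robot as it stands. Calls block until the motion is done:
- r.reach(position, orientation): joint-space move of the TCP to a pose.
- r.move_straight(position, vel=0.15, frame=None, threshold=None): straight line of the TCP; frame=None keeps the orientation; vel is the mean speed in m/s. With threshold (N) it stops when the force on the tool has changed by that much, and returns True; else False.
- r.move_j(angles): joint-space move.
- r.gripper_to(opening, force=None): opening from 0.0 (shut) to 1.0 (fully open); force is the grip in N (None keeps the last); returns when the fingers have stopped.
- r.wait(seconds).
- r.inverse_kinematics(position, orientation): joint angles nearest the present ones, or None.
- r.grab_frame(name): name is "side" or "top"; returns the picture (384x512x3 uint8, blue, green, red); there is no depth.
- r.camera_params(name): a dict with "intrinsics" (3x3 intrinsics, pixels), "R" (3x3) and "t" (3): a world point X has camera coordinates R X + t. Camera axes: x right, y down, z forward; pixel columns grow to the right and rows downward; lengths in m; the calibration is good to about 2 mm. A picture is of the moment at which its call begins. camera_params takes no time and is no camera call.
A pose or a line that the arm cannot do raises r.IKError and nothing moves.
- r.job_done(): hands the job in, once; it reports no verdict.
Readings, each from a call of its own:
- r.get_clock(): time.
- r.get_joint_positions(): joint angles.
- r.get_dq(): joint speeds.
- r.get_effort(): joint torques, N m.
- r.get_tcp_pos(): TCP position.
- r.get_eef_rot(): TCP orientation.
- r.get_wrist_force(): force on the tool from outside, world axes, zero at the start.
- r.get_ft_torque(): the same for the moment, N m.
- r.get_opening(): opening from 0.0 (shut) to 1.0 (fully open).
Only numpy, scipy, OpenCV 4.12 (cv2) and the standard library are available. Lean on these libraries where they do the work, as an engineer would, in place of code of your own. Each camera call takes 0.05 s, during which the arm holds its last target.

## Working session

There is one attempt and no reset: what is moved stays moved. The work goes in short steps, each a Python script; the robot and the scene stay as the last script left them, time stands still between calls to the robot, and variables do not carry over. Pictures are saved under pics/ and viewed, and the job is handed in when it is done.

```bash
ls; mkdir -p pics
python3 - <<'E'
from workcell import r
import cv2
for n in("side","top"):
    cv2.imwrite(f"pics/{n}0.png",r.grab_frame(n)); p=r.camera_params(n); print(n,p["intrinsics"],p["R"],p["t"], -p["R"].T@p["t"])
print(r.get_clock(),r.get_tcp_pos(),r.get_eef_rot())
E
```

```text
pics
side [[350.96453662   0.         255.55171469]
 [  0.         350.96453662 197.82263385]
 [  0.           0.           1.        ]] [[ 6.96906448e-01 -7.17161843e-01  5.42172235e-04]
 [-3.55654793e-01 -3.46266026e-01 -8.68106853e-01]
 [ 6.22760846e-01  6.04796437e-01 -4.96377073e-01]] [-0.36725068  0.36911064  0.6713645 ] [-0.03088419 -0.54160656  0.65387653]
top [[438.89276921   0.         249.78291342]
 [  0.         438.89276921 193.5817384 ]
 [  0.           0.           1.        ]] [[-0.02543457 -0.99964509  0.00792356]
 [-0.99843731  0.02500771 -0.04997548]
 [ 0.0497596  -0.00918228 -0.99871901]] [0.08407443 0.61986332 1.51163551] [0.54581469 0.0824235  1.54001092]
0.1 [0.15945054 0.4998297  0.24159093] [[-4.47658126e-04  3.03934503e-01  9.52692824e-01]
 [-1.39897825e-03  9.52691797e-01 -3.03934833e-01]
 [-9.99998921e-01 -1.46885543e-03 -1.28246593e-06]]
```

View pics/side0.png

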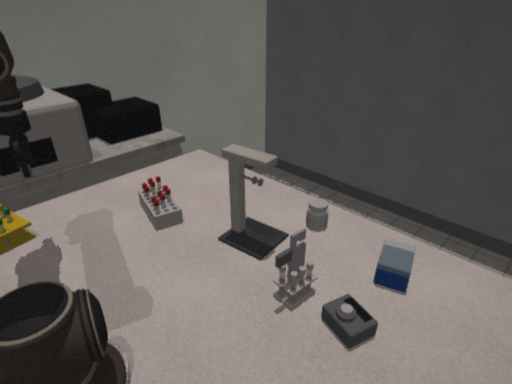

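View pics/top0.png

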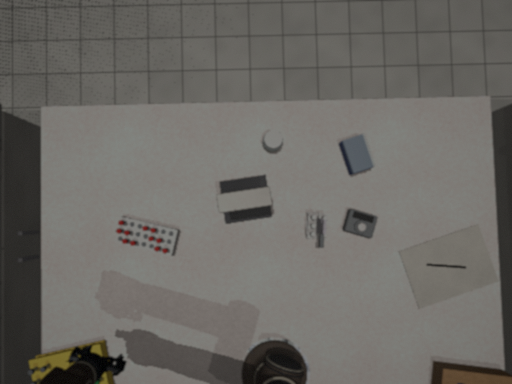

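Run:
```python
import cv2
s=cv2.imread("pics/side0.png");t=cv2.imread("pics/top0.png")
def z(i,x0,x1,y0,y1,k,n):
    c=cv2.convertScaleAbs(i[y0:y1,x0:x1],alpha=1.5); cv2.imwrite(n,cv2.resize(c,None,fx=k,fy=k,interpolation=cv2.INTER_CUBIC))
z(s,215,415,135,275,4,"pics/sa.png"); z(s,260,400,215,345,4,"pics/sb.png"); z(t,205,385,165,255,4,"pics/tb.png")
```

```text
(no output)
```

View pics/sa.png

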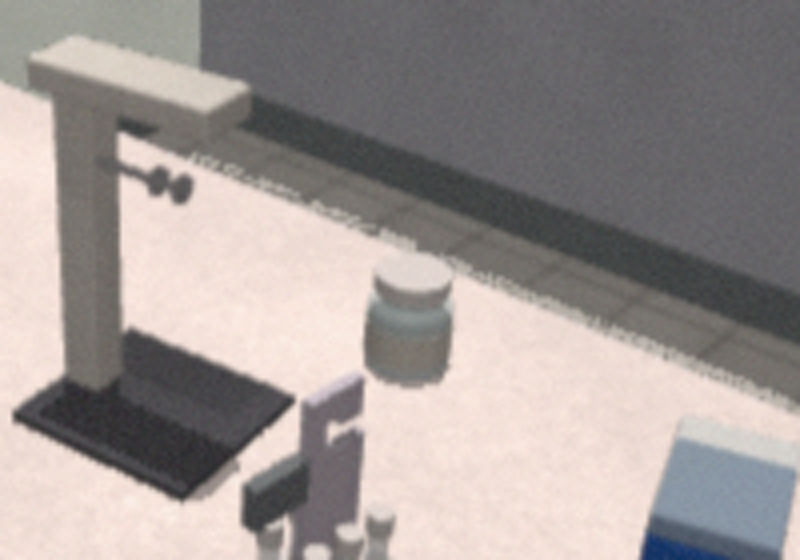

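View pics/sb.png

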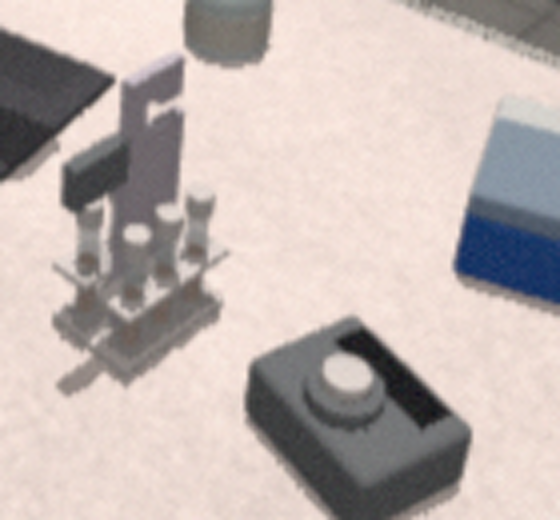

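View pics/tb.png

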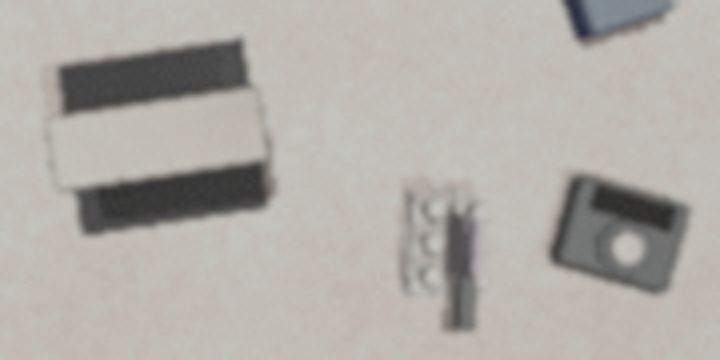

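Run:
```python
import cv2
s=cv2.imread("pics/side0.png");t=cv2.imread("pics/top0.png")
def z(i,x0,x1,y0,y1,k,n):
    c=cv2.convertScaleAbs(i[y0:y1,x0:x1],alpha=1.5); c=cv2.resize(c,None,fx=k,fy=k,interpolation=cv2.INTER_CUBIC)
    for x in range(x0,x1,10): cv2.line(c,((x-x0)*k,0),((x-x0)*k,8),(0,0,255),1); cv2.putText(c,str(x),((x-x0)*k,20),0,.4,(0,0,255))
    for y in range(y0,y1,10): cv2.line(c,(0,(y-y0)*k),(8,(y-y0)*k),(0,0,255),1); cv2.putText(c,str(y),(8,(y-y0)*k),0,.4,(0,0,255))
    cv2.imwrite(n,c)
z(s,265,325,225,310,7,"pics/sc.png"); z(t,295,335,200,255,10,"pics/tc.png"); z(s,320,380,290,350,9,"pics/st.png")
z(s,215,295,140,265,5,"pics/sd.png")
```

```text
(no output)
```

View pics/sc.png

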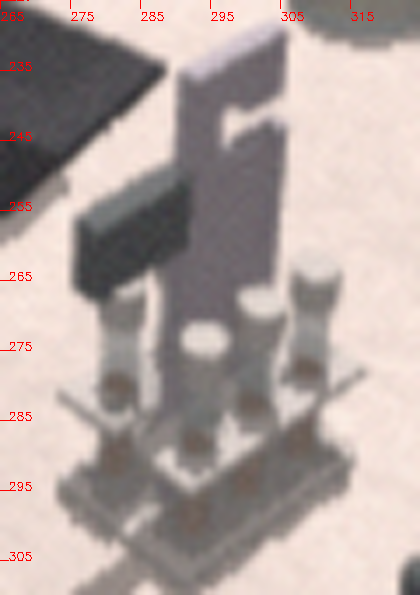

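View pics/tc.png

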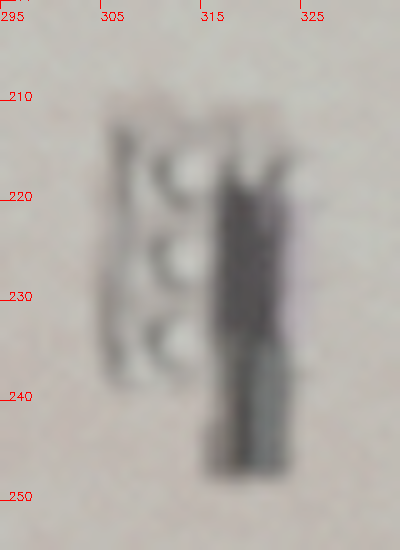

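View pics/st.png

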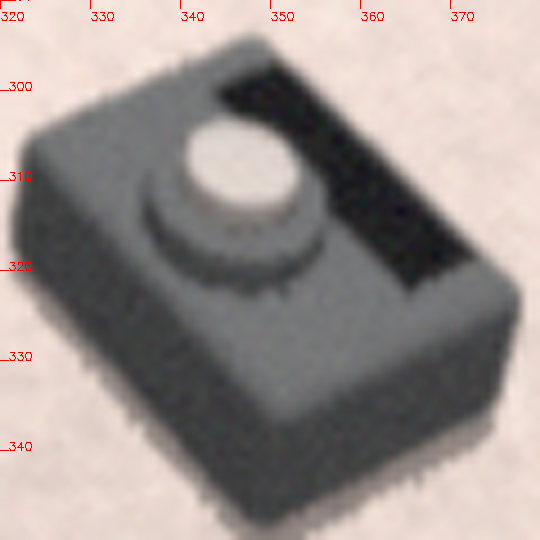

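View pics/sd.png

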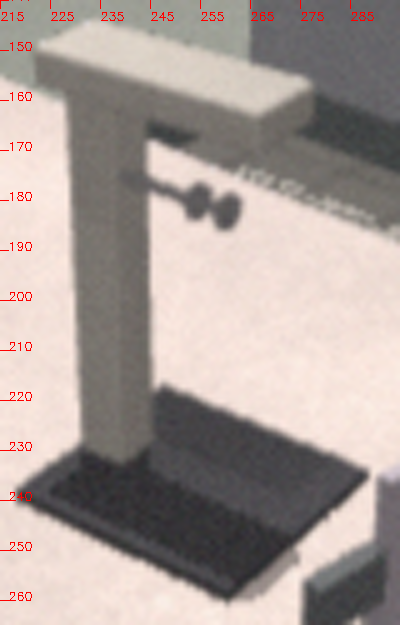

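```bash
cat > vis.py <<'E'
import numpy as np
from scipy.optimize import least_squares
def P(r):
    o={}
    for n in("side","top"):
        p=r.camera_params(n); o[n]=(p["intrinsics"],np.array(p["R"]),np.array(p["t"]))
    return o
def proj(c,X):
    q=(c[1]@np.atleast_2d(X).T).T+c[2]; q=q@c[0].T; return q[:,:2]/q[:,2:]
def fit(cams,obs,x0,z=False):
    # obs: list (cam,u,v,xyz mm); fit x,y,yaw(,z)
    M=np.array([o[3] for o in obs])/1e3
    def W(p):
        c,s=np.cos(p[2]),np.sin(p[2]); R=np.array([[c,-s,0],[s,c,0],[0,0,1]]); return M@R.T+[p[0],p[1],p[3] if z else 0]
    def f(p):
        w=W(p); return np.concatenate([proj(cams[o[0]],w[i])[0]-o[1:3] for i,o in enumerate(obs)])
    s=least_squares(f,x0,loss="soft_l1"); return s.x,f(s.x).reshape(-1,2)
def crop(k,x0,y0,X,Y): return (X+.5)/k-.5+x0,(Y+.5)/k-.5+y0
def tri(cams,d):
    A=[];b=[]
    f=lambda X: np.concatenate([proj(cams[n],X)[0]-uv for n,uv in d.items()])
    s=least_squares(f,[.5,0,.1]); return s.x,s.fun
E
python3 - <<'E'
from workcell import r
from vis import *
np.set_printoptions(precision=4,suppress=True)
c=P(r)
S=lambda X,Y,m:("side",*crop(7,265,225,X,Y),m); T=lambda X,Y,m:("top",*crop(10,295,200,X,Y),m)
obs=[S(178,70,(-20,4,192)),S(192,82,(-20,-4,192)),S(284,38,(28,-4,192)),S(75,218,(-64,6,156)),S(95,235,(-64,-6,156)),S(190,185,(-20,-6,156)),S(75,285,(-64,6,124)),S(103,302,(-64,-6,124)),S(60,495,(-42,32,0)),S(352,480,(48,-32,0)),
T(250,473,(-64,6,156)),T(288,473,(-64,-6,156)),T(292,190,(28,0,192)),T(290,335,(-20,0,192))]
p,e=fit(c,obs,[.45,-.1,0]);print("carrier",p[:2],np.degrees(p[2]));print(e)
S=lambda X,Y,m:("side",*crop(5,215,140,X,Y),m); T=lambda X,Y,m:("top",*crop(4,205,165,X,Y),m)
obs=[S(17,493,(-65,105,10)),S(230,596,(-65,-60,10)),S(370,473,(85,-60,10)),S(35,52,(-28,105,290)),S(258,115,(-28,-50,290)),S(314,82,(26,-50,290)),S(199,201,(0,10,210)),S(228,211,(0,-10.5,210)),
T(47,118,(26,105,290)),T(258,88,(26,-50,290)),T(270,160,(-28,-50,290)),T(60,188,(-28,105,290)),T(60,66,(85,105,10)),T(243,40,(85,-60,10)),T(268,205,(-65,-60,10)),T(83,233,(-65,105,10))]
p,e=fit(c,obs,[.6,0,0]);print("stand",p[:2],np.degrees(p[2]));print(e)
print("button",tri(c,{"side":crop(9,320,290,242,162),"top":crop(4,205,165,628,247)}))
E
```

```text
carrier [ 0.5032 -0.1552] -3.877597682401282
[[ 0.0392 -0.0037]
 [ 0.6688 -0.1474]
 [ 1.732  -2.0801]
 [-0.2972 -0.5599]
 [ 0.6848 -0.3988]
 [ 0.7627 -1.5875]
 [-0.6927  0.9719]
 [-0.9347  1.19  ]
 [-0.9331 -0.1564]
 [ 0.0272 -1.6118]
 [-0.0854  0.6337]
 [-0.0735  0.7936]
 [ 0.6426 -0.2123]
 [ 0.3152  0.9574]]
stand [0.5962 0.06  ] 6.752611634247627
[[-0.52   -1.0601]
 [-0.3395 -0.6957]
 [ 0.2789 -0.5944]
 [-0.3868 -1.3839]
 [ 0.4335 -0.0309]
 [ 1.2192 -0.0711]
 [ 0.2228  0.462 ]
 [ 0.3078  0.5084]
 [-0.4166 -0.2573]
 [ 0.6248 -0.4792]
 [ 0.3729  0.241 ]
 [-1.0259  1.0139]
 [-0.4815  0.0003]
 [ 0.4868 -0.1865]
 [ 0.4634  1.0508]
 [-0.2167  0.8381]]
button (array([ 0.4995, -0.3035,  0.0657]), array([ 0.0538, -0.0051, -0.067 ,  0.0511]))
```

```bash
cat > ov.py <<'E'
import cv2
from vis import *
def tf(p,m):
    c,s=np.cos(p[2]),np.sin(p[2]); return np.array(m)/1e3@np.array([[c,-s,0],[s,c,0],[0,0,1]]).T+[p[0],p[1],p[3] if len(p)>3 else 0]
def ov(cams,img,n,p,polys,box,k,out,draw=True):
    x0,x1,y0,y1=box; c=cv2.resize(cv2.convertScaleAbs(img[y0:y1,x0:x1],alpha=1.6),None,fx=k,fy=k,interpolation=cv2.INTER_CUBIC)
    for m in polys:
        q=(proj(cams[n],tf(p,m))+.5-[x0,y0])*k
        cv2.polylines(c,[np.round(q*16).astype(np.int32)],True,(0,0,255),1,cv2.LINE_AA,4)
    cv2.imwrite(out,c)
def boxp(x0,x1,y0,y1,z): return [(x0,y0,z),(x1,y0,z),(x1,y1,z),(x0,y1,z)]
def side(y): return [(-20,y,8),(28,y,8),(28,y,151),(-6,y,151),(-6,y,173),(6,y,173),(6,y,165),(24,y,165),(28,y,192),(-20,y,192)]
def tab(y): return [(-64,y,124),(-20,y,124),(-20,y,156),(-64,y,156)]
CAR=[side(-4),side(4),tab(-6),tab(6),boxp(-42,48,-32,32,0),boxp(-42,48,-32,32,8)]
STA=[boxp(-65,85,-60,105,10),boxp(-28,26,-50,105,290),boxp(-28,26,-50,105,265),[(-8,65,10),(-8,65,265),(-8,100,265),(-8,100,10)]]+[[(11*np.cos(a),y,210+11*np.sin(a)) for a in np.linspace(0,6.28,24)] for y in(-13,-8,8,12)]
E
python3 - <<'E'
from workcell import r
from ov import *
c=P(r);s=cv2.imread("pics/side0.png");t=cv2.imread("pics/top0.png")
p=[.5032,-.1552,np.radians(-3.88)];q=[.5962,.06,np.radians(6.75)]
ov(c,s,"side",p,CAR,(265,325,225,310),7,"pics/o1.png");ov(c,t,"top",p,CAR,(295,335,200,255),10,"pics/o2.png")
ov(c,s,"side",q,STA,(215,295,140,265),5,"pics/o3.png");ov(c,t,"top",q,STA,(210,280,165,230),8,"pics/o4.png")
E
```

```text
(no output)
```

View pics/o1.png

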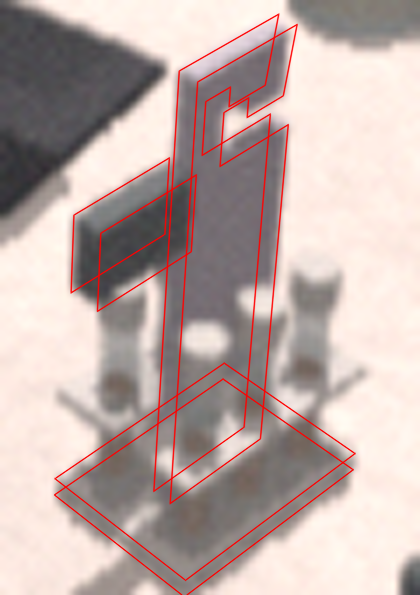

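View pics/o2.png

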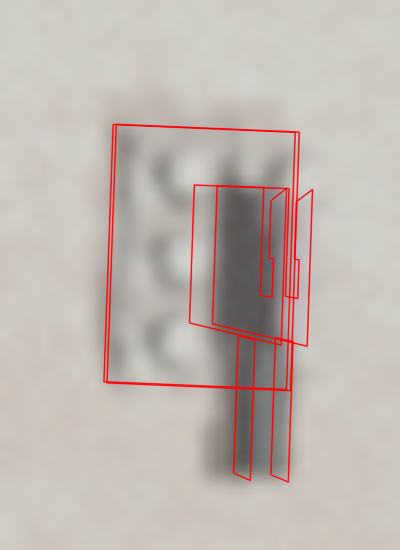

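View pics/o3.png

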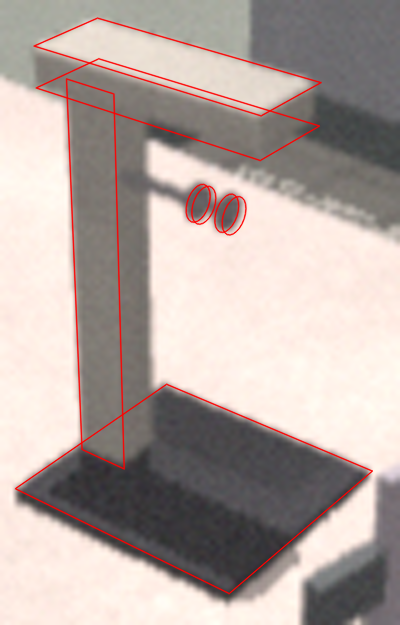

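View pics/o4.png

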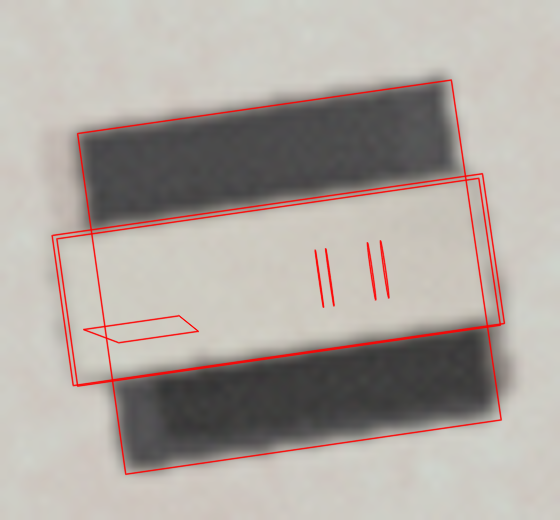

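```bash
cat > geo.py <<'E'
import numpy as np
from scipy.spatial.transform import Rotation as Ro
def ori(yaw,lean=40,flip=False):
    a=np.radians(lean); x=np.array([np.sin(a),0,-np.cos(a)]);y=np.array([0,1.,0])*(-1 if flip else 1)
    R=np.column_stack([x,y,np.cross(x,y)]); return Ro.from_euler("z",yaw,degrees=True).as_matrix()@R
def tcp_for(car,yaw,lean=40,z=0.,flip=False,back=0.,tab=(-.042,0,.140)):
    """TCP pose holding the tab with carrier origin at car(xy), height z"""
    R=ori(yaw,lean,flip); w=Ro.from_euler("z",yaw,degrees=True).as_matrix()@np.array(tab)+[car[0],car[1],z]
    return w+R[:,0]*(.008-back),R
CARR=(np.array([.5032,-.1552]),-4.5)
STAND=(np.array([.5962,.0600]),6.75)
def st(x,y=0): return STAND[0]+Ro.from_euler("z",STAND[1],degrees=True).as_matrix()[:2,:2]@np.array([x,y])
E
python3 - <<'E'
from workcell import r
from geo import *
np.set_printoptions(precision=4,suppress=True)
for fl in(0,1):
  for lean in (40,44):
    L=[("pre",tcp_for(*CARR,lean,0,fl,.12)),("g",tcp_for(*CARR,lean,0,fl)),("lift",tcp_for(*CARR,lean,.052,fl)),("prei",tcp_for(st(-.09),STAND[1],lean,.052,fl)),("ins",tcp_for(st(0),STAND[1],lean,.052,fl)),("out",tcp_for(st(0),STAND[1],lean,.041,fl,.12))]
    for n,(p,R) in L: print(fl,lean,n,p,r.inverse_kinematics(p,R))
print("btn",r.inverse_kinematics([.4995,-.3035,.09],ori(0,0)))
E
```

```text
0 40 pre [ 0.3896 -0.1463  0.2258] [-32.4755 -34.4425 -46.8221  41.0801  17.5494 -22.1411]
0 40 g [ 0.4665 -0.1523  0.1339] [-25.8977 -22.398  -53.6644  20.7344  13.563  -16.7084]
0 40 lift [ 0.4665 -0.1523  0.1859] [-25.8977 -24.6043 -47.9888  28.6163  13.563  -16.7084]
0 40 prei [0.4702 0.0451 0.1859] [  4.6737 -28.6173 -50.2812  28.3546   1.3345  -1.5908]
0 40 ins [0.5596 0.0557 0.1859] [  5.1659 -16.8112 -43.9208  22.9012   1.0181  -1.2136]
0 40 out [0.483  0.0466 0.2668] [  4.762  -28.1743 -39.8873  38.3039   1.2777  -1.5232]
0 44 pre [ 0.3838 -0.1458  0.2206] [-34.9038 -37.6812 -50.8157  37.0751  20.5828 -22.8845]
0 44 g [ 0.4669 -0.1523  0.1342] [-26.8887 -24.2481 -57.1802  15.3063  15.3424 -16.5058]
0 44 lift [ 0.4669 -0.1523  0.1862] [-26.8887 -26.7781 -51.503   23.5135  15.3424 -16.5058]
0 44 prei [0.4706 0.0451 0.1862] [  4.5655 -31.1349 -53.8459  23.3098   1.5173  -1.5718]
0 44 ins [0.56   0.0557 0.1862] [  5.1037 -18.7794 -47.7608  17.0304   1.1435  -1.1844]
0 44 out [0.4772 0.0459 0.2616] [  4.617  -31.6404 -44.5294  33.1309   1.4816  -1.5347]
1 40 pre [ 0.3896 -0.1463 
[... 407 characters left out ...]
.0181 178.7864]
1 40 out [0.483  0.0466 0.2668] [  4.762  -28.1743 -39.8873  38.3039   1.2777 178.4768]
1 44 pre [ 0.3838 -0.1458  0.2206] [-34.9038 -37.6812 -50.8157  37.0751  20.5828 157.1155]
1 44 g [ 0.4669 -0.1523  0.1342] [-26.8887 -24.2481 -57.1802  15.3063  15.3424 163.4942]
1 44 lift [ 0.4669 -0.1523  0.1862] [-26.8887 -26.7781 -51.503   23.5135  15.3424 163.4942]
1 44 prei [0.4706 0.0451 0.1862] [  4.5655 -31.1349 -53.8459  23.3098   1.5173 178.4282]
1 44 ins [0.56   0.0557 0.1862] [  5.1037 -18.7794 -47.7608  17.0304   1.1435 178.8156]
1 44 out [0.4772 0.0459 0.2616] [  4.617  -31.6404 -44.5294  33.1309   1.4816 178.4653]
btn [-31.2832  15.9005 -10.8338  63.2657   0.     -31.2832]
```

Run:
```python
from workcell import r
from geo import *
import cv2
np.set_printoptions(precision=4,suppress=True)
p,R=tcp_for(*CARR,40,0,0,.12)
q=list(r.inverse_kinematics(p,R)); q0=list(q); q0[0]=60
r.move_j(q0); r.move_j(q)
r.gripper_to(0.7)
print(r.get_clock(),r.get_tcp_pos(),p)
p,R=tcp_for(*CARR,40,0,0,.045)
r.move_straight(p,vel=.12)
for n in("side","top"): cv2.imwrite(f"pics/{n}1.png",r.grab_frame(n))
from ov import *
c=P(r)
s=cv2.imread("pics/side1.png");t=cv2.imread("pics/top1.png")
pp=[*CARR[0],np.radians(CARR[1])]
ov(c,s,"side",pp,[],(235,335,195,310),5,"pics/a1.png");ov(c,t,"top",pp,[],(290,340,195,275),7,"pics/a2.png")
print(r.get_clock())
```

```text
4.325 [ 0.3896 -0.146   0.2258] [ 0.3896 -0.1463  0.2258]
5.2
```

View pics/a1.png

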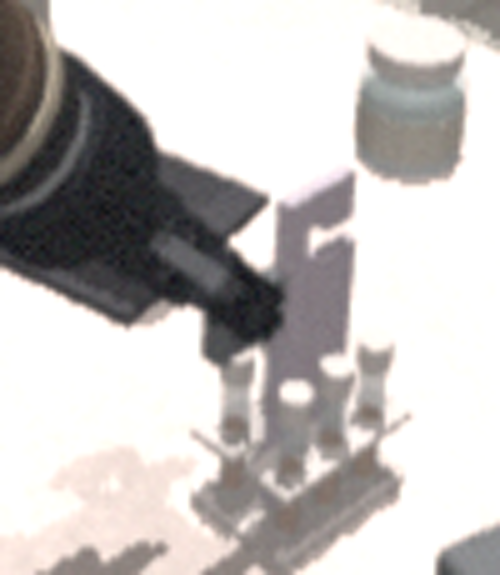

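View pics/a2.png

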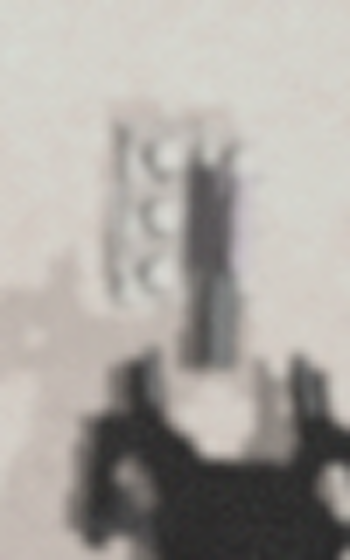

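Run:
```python
from workcell import r
from geo import *
from ov import *
np.set_printoptions(precision=4,suppress=True)
p,R=tcp_for(*CARR,40,0,0,0)
f0=r.get_wrist_force()
print("hit",r.move_straight(p,vel=.08,threshold=8), r.get_tcp_pos(),p)
r.gripper_to(0.0,force=70)
print("open",r.get_opening(),r.get_wrist_force()-f0,r.get_tcp_pos(),r.get_clock())
for n in("side","top"): cv2.imwrite(f"pics/{n}2.png",r.grab_frame(n))
c=P(r);pp=[*CARR[0],np.radians(CARR[1])]
s=cv2.imread("pics/side2.png");t=cv2.imread("pics/top2.png")
ov(c,s,"side",pp,CAR,(255,335,215,310),6,"pics/b1.png");ov(c,t,"top",pp,CAR,(290,340,195,275),7,"pics/b2.png")
```

```text
hit False [ 0.4665 -0.1523  0.1341] [ 0.4665 -0.1523  0.1339]
open 0.13168505024607216 [-3.3303 -0.2403  1.0444] [ 0.4665 -0.1524  0.1343] 6.4083
```

View pics/b1.png

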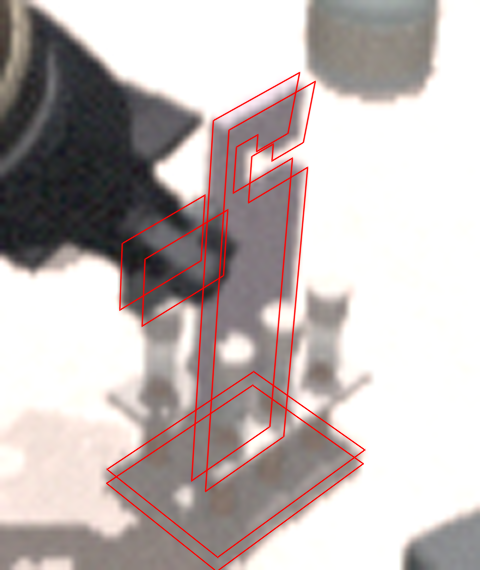

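View pics/b2.png

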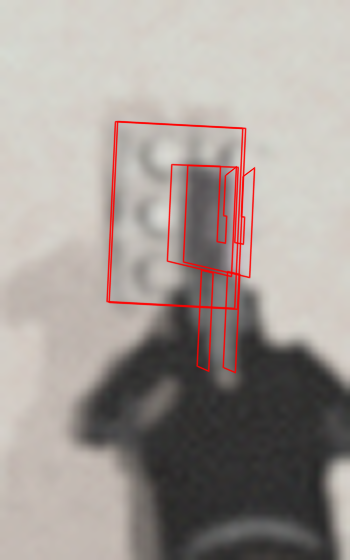

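Run:
```python
from workcell import r
from geo import *
from ov import *
np.set_printoptions(precision=4,suppress=True)
f0=r.get_wrist_force()
p,R=tcp_for(*CARR,40,.054,0,0); r.move_straight(p,vel=.06)
r.wait(.2);print("w",r.get_wrist_force()-f0,r.get_ft_torque(),r.get_opening())
p,R=tcp_for(st(-.09),STAND[1],40,.053,0); r.move_straight(p,vel=.1,frame=R)
r.wait(.3)
print(r.get_tcp_pos(),p,r.get_clock())
for n in("side","top"): cv2.imwrite(f"pics/{n}3.png",r.grab_frame(n))
c=P(r);pp=[*st(-.09),np.radians(STAND[1]),.0525]
s=cv2.imread("pics/side3.png");t=cv2.imread("pics/top3.png")
ov(c,s,"side",pp,CAR,(195,295,140,260),5,"pics/c1.png");ov(c,t,"top",pp,CAR,(205,285,165,255),7,"pics/c2.png")
```

```text
w [ 3.1289 -0.1701 -5.844 ] [ 0.0877  0.9579 -0.0034] 0.13546529020649567
[0.4702 0.0449 0.1868] [0.4702 0.0451 0.1869] 10.1833
```

View pics/c1.png

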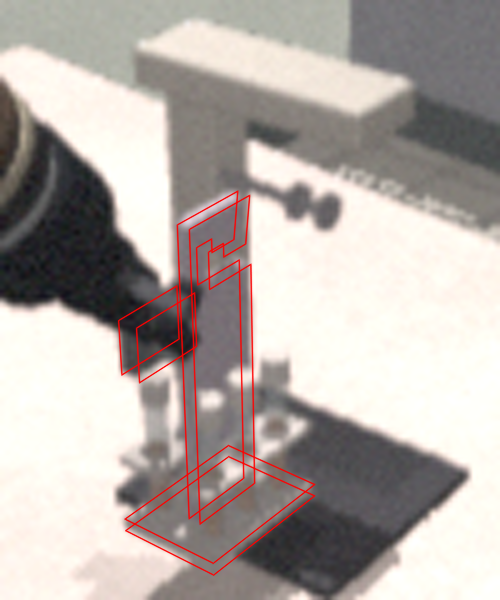

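View pics/c2.png

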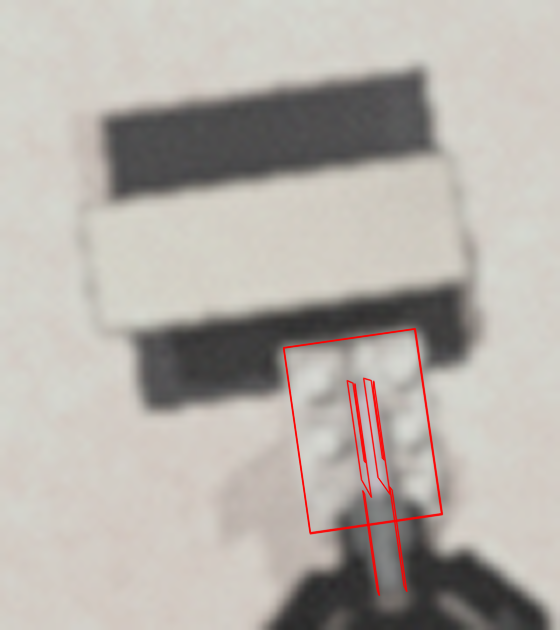

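Run:
```python
from workcell import r
from geo import *
from ov import *
np.set_printoptions(precision=4,suppress=True)
p,R=tcp_for(st(-.045),STAND[1],40,.0526,0); print(r.move_straight(p,vel=.06,threshold=5))
r.wait(.2)
print(r.get_tcp_pos(),p,r.get_clock())
for n in("side","top"): cv2.imwrite(f"pics/{n}4.png",r.grab_frame(n))
c=P(r);pp=[*st(-.045),np.radians(STAND[1]),.0525]
s=cv2.imread("pics/side4.png");t=cv2.imread("pics/top4.png")
ov(c,s,"side",pp,[],(225,295,150,220),9,"pics/d1.png");ov(c,t,"top",pp,CAR,(205,285,165,255),7,"pics/d2.png")
```

```text
False
[0.5147 0.0503 0.1866] [0.5149 0.0504 0.1865] 11.3833
```

View pics/d1.png

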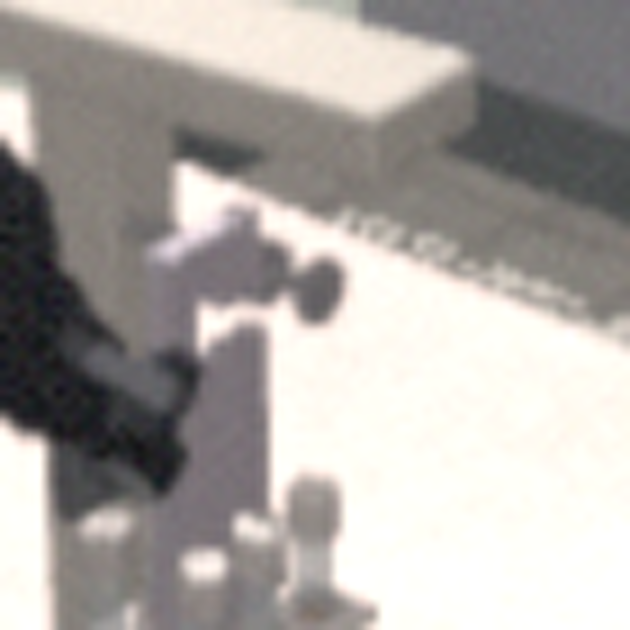

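View pics/d2.png

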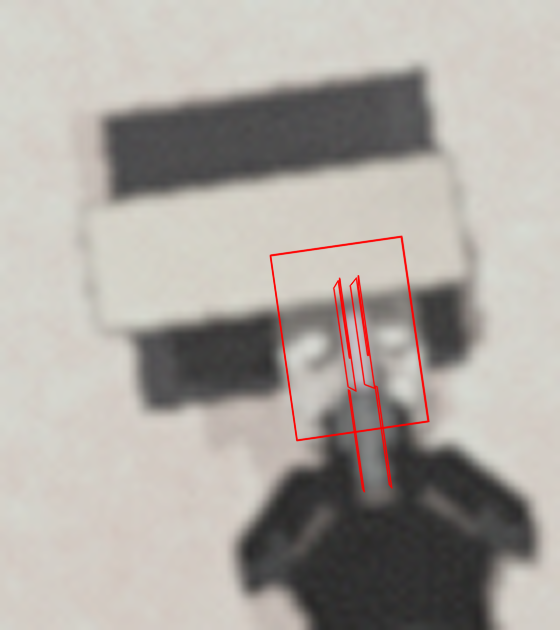

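Run:
```python
from workcell import r
from ov import *
from geo import st,STAND
c=P(r);y=np.radians(STAND[1])
for dx in (-.045,):
  pp=[*st(dx),y,.0525]
  for n,m in (("lipcorner",(24,-4,165)),("jawcorner",(28,-4,151)),("topright",(28,-4,192))):
    print(n,(proj(c["side"],tf(pp,m))+.5-[225,150])*9)
q=[*st(0),y,0]
for m in ((0,-13,210),(0,8,210),(0,0,210),(-19,0,210)): print(m,(proj(c["side"],tf(q,m))+.5-[225,150])*9)
```

```text
lipcorner [[265.38672486 292.45706202]]
jawcorner [[273.46874138 328.54792452]]
topright [[273.41382525 207.12816725]]
(0, -13, 210) [[330.54898094 297.56313001]]
(0, 8, 210) [[276.16215653 278.64904533]]
(0, 0, 210) [[296.73520605 285.80372673]]
(-19, 0, 210) [[259.03793422 308.35550771]]
```

Run:
```python
from workcell import r
from geo import *
from ov import *
np.set_printoptions(precision=4,suppress=True)
f0=r.get_wrist_force()
p0=tcp_for(st(0),STAND[1],40,.0526,0)[0]
ax=np.r_[(st(1)-st(0)),0]
p=p0+ax*-.012; print(r.move_straight(p,vel=.03,threshold=5)); print((r.get_tcp_pos()-p0)@ax,r.get_wrist_force()-f0)
p=p0+ax*.012; print(r.move_straight(p,vel=.02,threshold=5))
print((r.get_tcp_pos()-p0)@ax,r.get_tcp_pos()-p0,r.get_wrist_force()-f0,r.get_clock())
for n in("side","top"): cv2.imwrite(f"pics/{n}5.png",r.grab_frame(n))
c=P(r);s=cv2.imread("pics/side5.png")
ov(c,s,"side",[0,0,0],[],(225,295,150,230),8,"pics/e1.png")
```

```text
False
-0.012159576001242942 [ 0.706  -0.281   0.1104]
True
0.0020718737127778447 [ 0.0021  0.0003 -0.0016] [-0.0077  0.328   0.5328] 13.5083
```

View pics/e1.png

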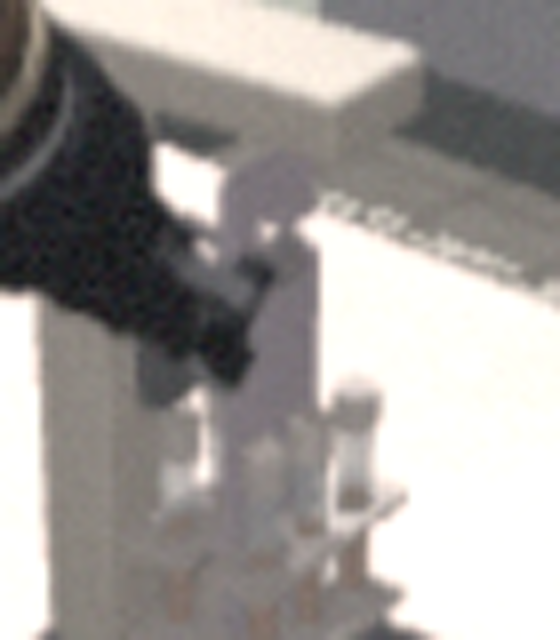

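Run:
```python
from workcell import r
from geo import *
from ov import *
np.set_printoptions(precision=4,suppress=True)
ax=np.r_[(st(1)-st(0)),0]
p0=tcp_for(st(0),STAND[1],40,.0526,0)[0]
r.wait(.1);print("now",r.get_tcp_pos()-p0,r.get_wrist_force())
r.move_straight(p0,vel=.02); r.wait(.2); f0=r.get_wrist_force(); print("back",r.get_tcp_pos()-p0,f0)
p=p0+[0,0,-.0080]; print(r.move_straight(p,vel=.02,threshold=4)); r.wait(.1); print(r.get_tcp_pos()-p0,r.get_wrist_force()-f0)
p=p0+[0,0,-.0128]; print(r.move_straight(p,vel=.01,threshold=2.5)); r.wait(.1); print(r.get_tcp_pos()-p0,r.get_wrist_force()-f0,r.get_ft_torque(),r.get_clock())
for n in("side","top"): cv2.imwrite(f"pics/{n}6.png",r.grab_frame(n))
c=P(r);s=cv2.imread("pics/side6.png")
ov(c,s,"side",[*st(0),np.radians(STAND[1]),.041],CAR,(205,305,140,260),5,"pics/f1.png")
```

```text
now [ 0.0012  0.0002 -0.0028] [-0.5047 -0.1227 -2.2494]
back [-0.  0.  0.] [ 0.1347  0.6393 -2.5929]
False
[ 0.0001  0.     -0.0079] [-0.058  -0.2672  0.2695]
True
[ 0.0002  0.     -0.0115] [ 0.449  -1.4274  7.1039] [ 0.0597 -0.19    0.0088] 15.3667
```

View pics/f1.png

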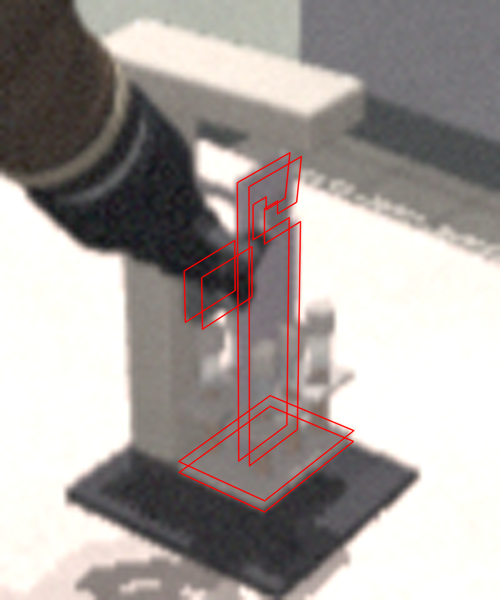

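Run:
```python
from workcell import r
from geo import *
from ov import *
np.set_printoptions(precision=4,suppress=True)
q=r.get_tcp_pos(); R=r.get_eef_rot()
r.move_straight(q+[0,0,.0004],vel=.01); r.wait(.1); print(r.get_wrist_force())
for o in (.2,.3,.45,.7): r.gripper_to(o)
print(r.get_opening(),r.get_wrist_force(),r.get_clock())
r.wait(.5)
c=P(r)
cv2.imwrite("pics/side7.png",r.grab_frame("side"))
ov(c,cv2.imread("pics/side7.png"),"side",[*st(0),np.radians(STAND[1]),.041],[],(205,305,140,260),5,"pics/g1.png")
print(r.move_straight(q-R[:,0]*.13,vel=.1,threshold=6), r.get_tcp_pos()-q)
r.wait(.6)
for n in("side","top"): cv2.imwrite(f"pics/{n}8.png",r.grab_frame(n))
ov(c,cv2.imread("pics/side8.png"),"side",[*st(0),np.radians(STAND[1]),.041],CAR,(205,305,140,260),5,"pics/g2.png")
ov(c,cv2.imread("pics/top8.png"),"top",[*st(0),np.radians(STAND[1]),.041],CAR,(205,285,165,255),7,"pics/g3.png")
print(r.get_clock())
```

```text
[-0.1875  0.2427  3.3702]
0.6985976552563917 [-0.873   0.2759 -0.048 ] 17.1
False [-0.0826 -0.0098  0.0992]
19.8
```

View pics/g1.png

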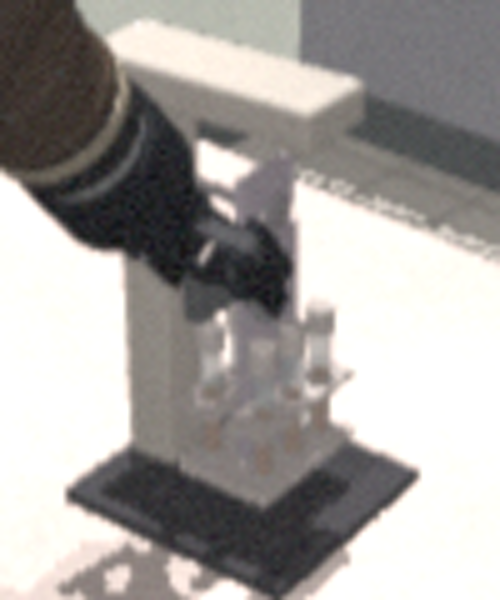

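View pics/g2.png

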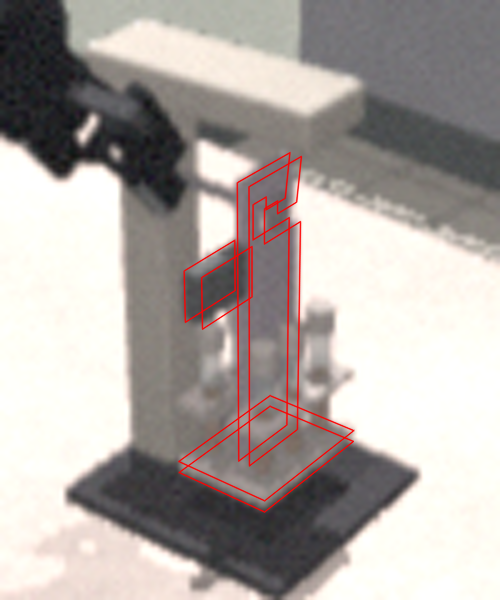

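View pics/g3.png

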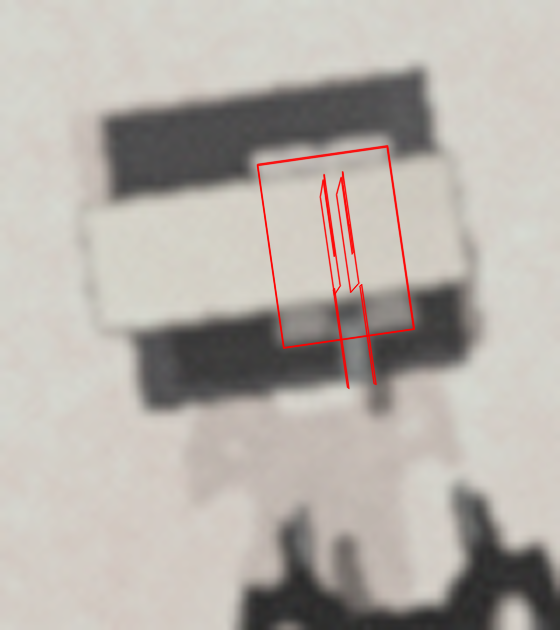

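Run:
```python
from workcell import r
from geo import *
from ov import *
np.set_printoptions(precision=4,suppress=True)
q=r.get_tcp_pos()
r.move_straight(q+[-.03,-.2,.03],vel=.2)
r.gripper_to(0.0,force=30)
B=np.array([.4995,-.3035]); R=ori(-30,0)
r.reach([*B,.15],R)
r.move_straight([*B,.092],vel=.1); r.wait(.2)
for n in("side","top"): cv2.imwrite(f"pics/{n}9.png",r.grab_frame(n))
c=P(r)
ov(c,cv2.imread("pics/side9.png"),"side",[0,0,0],[],(290,390,250,350),6,"pics/h1.png")
ov(c,cv2.imread("pics/top9.png"),"top",[0,0,0],[],(320,390,180,260),7,"pics/h2.png")
print(r.get_tcp_pos(),r.get_clock())
```

```text
[ 0.4998 -0.3037  0.0925] 23.4833
```

View pics/h1.png

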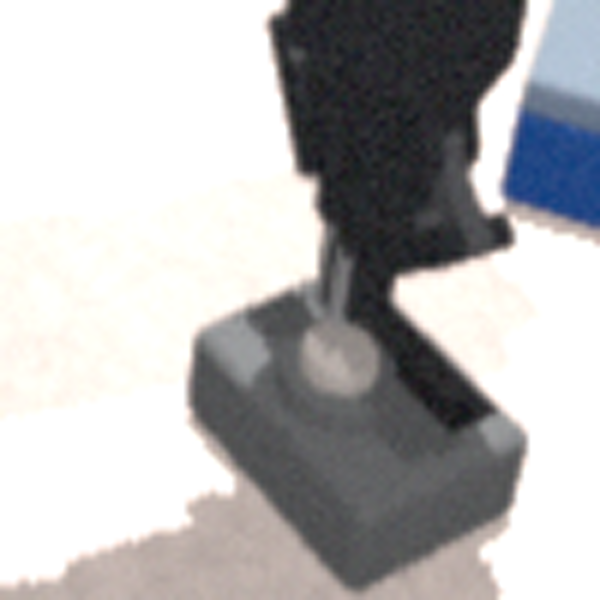

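View pics/side9.png

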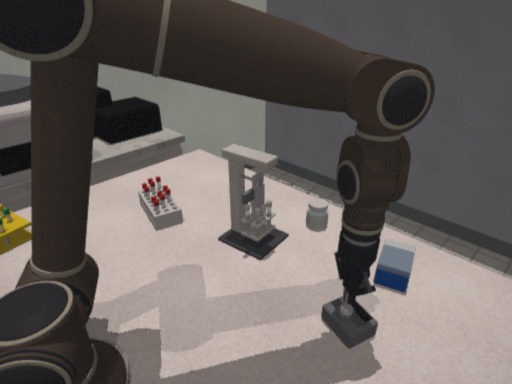

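Run:
```python
from workcell import r
from geo import *
from ov import *
np.set_printoptions(precision=4,suppress=True)
B=np.array([.4995,-.3035]);f0=r.get_wrist_force()
print(r.move_straight([*B,.060],vel=.02,threshold=2)); z1=r.get_tcp_pos()[2]; print("contact",z1-.011,r.get_wrist_force()-f0)
print(r.move_straight([*B,z1-.012],vel=.015,threshold=12)); 
print("press",r.get_tcp_pos()[2]-z1,r.get_wrist_force()-f0); r.wait(.4); print(r.get_tcp_pos()[2]-z1,r.get_wrist_force()-f0,r.get_clock())
```

```text
True
contact 0.06454678689960903 [1.5165 0.7444 3.1568]
True
press -0.003484429503334316 [-0.7146  1.5415  5.2992]
-0.003533273477908605 [-1.4423  1.3619  7.6   ] 25.225
```

Run:
```python
from workcell import r
import numpy as np
from ov import *
np.set_printoptions(precision=4,suppress=True)
for i in range(4):
    q=r.get_tcp_pos(); h=r.move_straight([.4995,-.3035,q[2]-.002],vel=.01,threshold=15); r.wait(.15); print(h,r.get_tcp_pos()[2]-.011,r.get_wrist_force())
    if r.get_wrist_force()[2]>22: break
cv2.imwrite("pics/side10.png",r.grab_frame("side"))
ov(P(r),cv2.imread("pics/side10.png"),"side",[0,0,0],[],(290,390,250,350),6,"pics/i1.png")
print(r.get_clock())
```

```text
True 0.06105354132563416 [-1.4804  0.7095  5.7618]
True 0.0610176722001073 [-1.6202  1.19    5.8362]
True 0.061058947556700285 [-0.8037  0.5046  6.4903]
True 0.061053750826685835 [-0.3081  1.3411  5.5679]
26.8
```

View pics/i1.png

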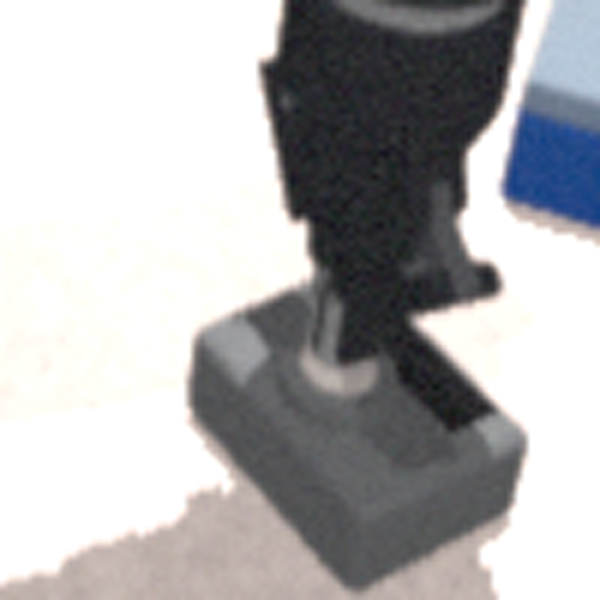

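Run:
```python
from workcell import r
import numpy as np
from ov import *
np.set_printoptions(precision=4,suppress=True)
z0=.0720
for i in range(1,9):
    r.move_straight([.4995,-.3035,z0+.001*i],vel=.01); r.wait(.1); print(r.get_tcp_pos()[2]-.011,np.mean([r.get_wrist_force()[2] for _ in range(3)]))
r.move_straight([.4995,-.3035,.15],vel=.15); r.wait(.2)
for n in("side","top"): cv2.imwrite(f"pics/{n}11.png",r.grab_frame(n))
ov(P(r),cv2.imread("pics/side11.png"),"side",[0,0,0],[],(205,385,140,340),3,"pics/j1.png")
print(r.get_clock())
```

```text
0.0619266559117784 4.230418734279622
0.06288869583919575 4.769872132426364
0.06391211892575811 2.553341283859349
0.0649066057946351 2.877046728933477
0.06593620770791934 0.9121282144079284
0.06695152897425286 0.9711543941738837
0.06788450638078693 -0.20707638440207213
0.0690254783524233 -0.24424481349849936
30.5333
```

View pics/j1.png

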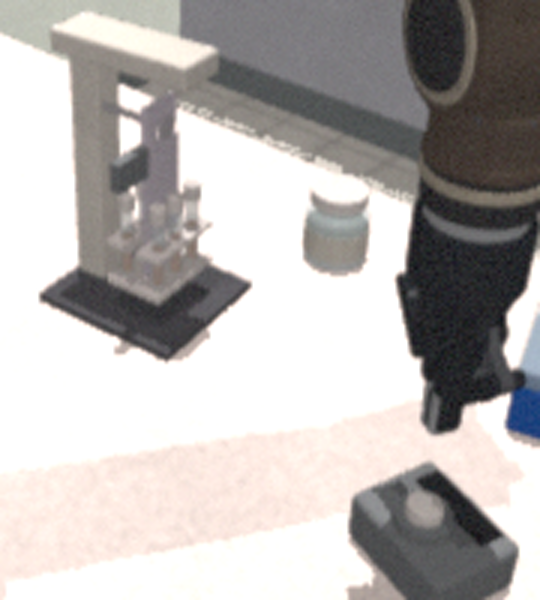

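View pics/top11.png

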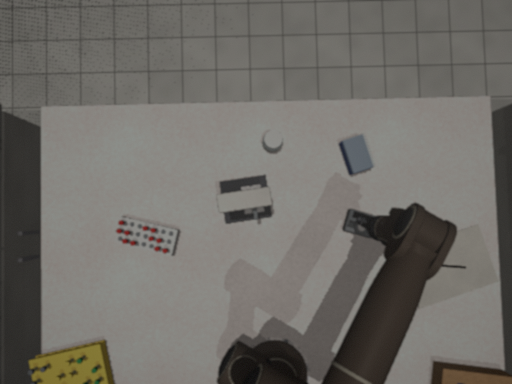

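Run:
```python
from workcell import r
from ov import *
from geo import st,STAND
a=cv2.imread("pics/side9.png");b=cv2.imread("pics/side11.png")
for (x0,x1,y0,y1) in ((232,275,165,250),):
    g=[cv2.cvtColor(i[y0:y1,x0:x1],cv2.COLOR_BGR2GRAY).astype(np.float32) for i in (a,b)]
    print(cv2.phaseCorrelate(*g))
ov(P(r),b,"side",[*st(0),np.radians(STAND[1]),.041],CAR,(225,285,160,250),7,"pics/k1.png")
```

```text
((0.47658418642011213, 0.0031328279470557163), 1.0002030399110582)
```

View pics/k1.png

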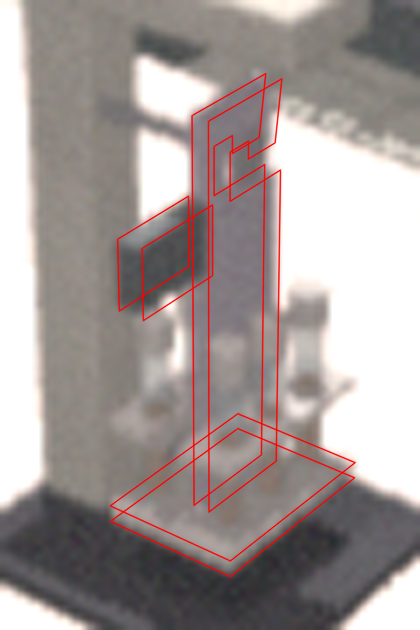

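Run:
```python
from workcell import r
from ov import *
r.wait(1.0); F=[]
for i in range(4):
    F.append(r.grab_frame("side")); r.wait(.25)
F.append(r.grab_frame("top"))
k=lambda i:cv2.cvtColor(i[165:250,232:275],cv2.COLOR_BGR2GRAY).astype(np.float32)
w=cv2.createHanningWindow((43,85),cv2.CV_32F)
ref=k(F[0])
for f in F[1:4]+[cv2.imread("pics/side8.png"),cv2.imread("pics/side9.png"),cv2.imread("pics/side11.png")]: print(cv2.phaseCorrelate(ref,k(f),w), np.abs(ref-k(f)).mean())
print(r.get_clock())
```

```text
((0.4525766241455891, 0.0499868555354297), 0.9720996037235966) 1.3860465
((0.41720965468988425, 0.07295018738005155), 0.9586350179601598) 1.4150479
((0.48030652340709423, 0.08234833793962082), 0.936708987671652) 1.4057455
((0.5324153478600309, -0.022795032374766322), 0.9485801620247923) 8.072229
((0.5044970698548035, 0.059215148472965495), 0.9502657181539653) 6.5956225
((0.4080583033435552, 0.05691905035768485), 0.942355625482253) 1.4276334
32.7833
```

Run:
```python
from workcell import r
r.job_done()
```

```text
the job is handed in; nothing more can be done
```

The carrier is hanging on the pin and I pressed the timer button after letting go; the job was handed in at about 33 s of robot time.

**Hanging:** I gripped the tab with the tool leaning 40° and kept the carrier upright on the way. The slot went over the pin until the blind end touched, 2.1 mm past the centred position (2 mm expected). I backed off 2 mm and lowered it, and the notch met the pin after 11.5 mm (11.6 mm expected). After release and withdrawal, the camera views match a hung, plumb carrier. Frames taken over about a second agree to within 0.1 px, so it is still. Those image comparisons share a steady offset of about 0.45 px. I took it for an artefact of the method because it also appears between frames of the motionless scene.

**Button:** The first push stopped early on its force threshold, so I pushed further, and it held firm at z = 0.061 m. While I backed off, the force fell steadily to zero at z ≈ 0.067 m, which makes the travel about 6 mm, fully down. I inferred this from force and height, because the button joint cannot be read directly.

**The rest:** The robot is clear of everything, and the tube rack, jar and tip box look unmoved in the last top view. The first position estimate for the carrier was about 2–3 mm off at the plate in the side view; stopping on contact made up for that.

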